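# Set the stop collar on a portioning stand

## Robot

A 6-joint arm with a two-finger parallel gripper is mounted at the origin on a cart in front of the work surface, level with it; the furniture and walls round the work are solid. World frame = base frame: x ahead of the robot, y to its left, z up, the work surface at z = 0. Lengths are in m, angles in rad, forces in N, time in s.
With the tool pointing down it reaches from about 0.35 to 0.975 m from the base axis. Payload 4.9 kg.
Tool frame: the origin (TCP) lies on the mounting face of the last link; the fingertips stand 173 mm ahead of it and the grasp point (between the pads) lies ctrl.pinch_z ahead of it (ctrl.pinch_z is the distance from the TCP to the grasp point, in m); z points along the fingers, y is the line along which they close (so a half turn about z gives the same grasp; the last joint's range is limited). The gripper opens to 85 mm and grips with 20 to 120 N. Pads are 22 mm wide; open, the fingers measure 114 mm over their backs; the gripper's body (76 mm by 85 mm) begins 54 mm behind the grasp point. The pads swing forward as they close: fully open they stand 13 mm farther back than shut.
Start: joints at [-1.313, 0.053, 1.613, -0, 1.476, -0.119], TCP at [0.23, -0.581, 0.405] pointing down, gripper open.
Joint ranges: [-3.01, 3.01], [-1.01, 2.22], [0.06, 2.58], [-1.02, 4.17], [0.09, 2.62], [-3.14, 3.14]. Speed limits (rad/s): [2.57, 2.57, 3.14, 3.14, 3.14, 3.14].

## Interface

Orientations are given as a rotation vector (axis times angle).
In Python, from station import telemetry, eyes, ctrl gives the robot as it stands.
- The arm moves only by the tool apply_moves, never from a script. Its argument "plan" is a list of rows, each a list of 5 numbers: the finger opening in m, from 0 to 0.0854, then the shift along the tool's x, y, z in m, then the turn about the tool's z in rad. In form: [[jaw, x, y, z, roll], ...]. A call has 1 to 12 rows; each row is the pose to reach, as a shift and turn from the pose commanded when the call began, along the tool's axes at that moment; what a row does not reach only later rows make up. A row lasts 1/12 s, in which the tool goes at most 41.7 mm and 7.16 degrees, less where a joint would pass 70% of its speed; a pose out of reach is approached as far as the arm can. A call with a gripper value outside its range is refused whole. The fingers move at their own pace and stop on an object; "newtons" is the grip in N (left out, the last holds). Time passes only in rows, so rows that repeat a pose let the fingers close. It gives the time, the measured TCP pose, the force, the opening and the grip force at its end, in the units of the state.
- telemetry.get_obs(): the state, without advancing time (a new reading comes with each control period).
- eyes.get_image(name): name is "side" or "top" or "wrist"; returns a dict with "img" (420x560x3 uint8, blue, green, red), "range_z" (420x560 float32, m along the optical axis (not along the pixel's ray), 0 where there is no reading), "K" (3x3 intrinsics, pixels), "pose" (4x4, takes a point from camera to world coordinates); the wrist camera has in their place "hand_eye" (4x4, takes a point from camera to tool coordinates, whose origin is the TCP and whose axes are the flange's). Camera axes: x right, y down, z forward; pixel columns grow to the right and rows downward; lengths in m; the calibration is good to about 2 mm. A picture is of the moment at which its call begins: read the wrist's pose just before it.
- ctrl.finish_job(): hands the job in; it is judged then, once.
Trained networks look in a picture, given as the dict that the camera call returned (one of the last four; its "shot" number tells which), for a name from the list of things; names that differ only in an ending like _2 or _b are one class to them, and where a whole thing is asked for, a point or a joint stands for the part that bears it (a point fixed in the world has none). Each returns a list of dicts, best first, with "confidence" (0 to 1); they miss things now and then, are a little off and sometimes report something else, mostly with a low value. They report only what shows in the picture. A call takes as long as a camera call.
- eyes.search_frame(thing, picture): "box" ([left, top, right, bottom] in pixels, round what is visible of it).
- eyes.outline_of(thing, picture): "region" (420x560 bool, what is visible of it) and "box" ([left, top, right, bottom] in pixels, round what is visible of it).
- eyes.tip_of(thing, picture): "point" ([column, row] in pixels: a listed point, or the origin of a listed thing).
The state is a dict: "t": time; "q": joint angles; "dq": joint speeds; "effort": joint torques, N m; "tool_pos": TCP position; "tool_rot": TCP orientation; "contact_force": force on the tool from outside, world axes, zero at the start; "wrist_torque": the same for the moment, N m; "opening": finger opening in m; "grip_force": force on a finger pad.
Only numpy, scipy, OpenCV 4.12 (cv2) and the standard library are available. Lean on these libraries where they do the work, as an engineer would, in place of code of your own. Each camera call takes 0.05 s, during which the arm holds its last target. There are 200 camera calls.

## Task

Two portioning stands stand on the prep table. On the one with the orange knurled collar, grip the collar and spin it counter-clockwise up its threaded rod until the white line round its middle is level with the tip of that stand's red pointer, then let go of it. Leave the grey collar and the orange stand's pointer as they are.

Things in the scene. Friction and masses are not known exactly. Their poses are not given: they have to be found in the camera images.
- orange_collar_mid (a point): Centre of the orange knurled collar, a ring 42 mm in diameter and 18 mm high with a white line round its mid-height; z up, x and y turn with it. It rides an upright threaded rod (16 mm over the thread, top 119 mm above the table, at most 44 mm above this point) on a stand fixed to the table (base 100 x 195 mm, top 14 mm above the table). It begins 14 to 34 mm below the pointer.
- orange_collar (a joint): Turn of the orange collar in rad, growing counter-clockwise seen from above, 0 to 1.4. The quick thread is steep: each radian counter-clockwise lifts the collar 25 mm, so the hand must rise as it turns; the highest setting needs 1.36 rad, one turn of the wrist without regrasping. It turns lightly (about 0.1 N m) and stays where it is left.
- orange_pointer_tip (a point): Tip of the red pointer on the gauge post of the orange collar's stand; z up. It points level at the rod, 80 mm from the rod's axis; the 10 mm post (128 mm high) stands 30 mm behind it. The tip is 95 to 109 mm above the table, differing from run to run: the height the collar must get.
- grey_collar_mid (a point): Centre of the grey collar on the other stand, alike in every way but the collar's colour (it has a red pointer of its own). To be left alone.

How it is judged:
By the outcome, as a careful person would: the job done as asked, in the order asked, and still so for the second after the job is handed in, with the robot touching nothing.
It also fails if it takes over 29 s, if anything falls off the work surface, if the arm or the gripper's body presses on something with over 40 N, if the wrist force passes 120 N, or if a joint passes its speed limit or range.

## Working session

There is one attempt and no reset: what is moved stays moved. The work goes in short steps, Python scripts to look and compute and a tool call to move; the robot and the scene stay as the last step left them, time stands still between calls to the robot, and variables do not carry over. Pictures are saved under pics/ and viewed, at most 10 in all, crops included, and the job is handed in when it is done.

Besides the shell and the picture viewer there is one more tool, called as name(argument=value, ...) on one line, values as JSON. apply_moves: Moves the arm, as the interface text tells. Its arguments: {"type":"object","properties":{"plan":{"type":"array","items":{"type":"array","items":{"type":"number"}}},"newtons":{"type":"number"}},"required":["plan"]}

```bash
mkdir -p pics
cat > h.py <<'E'
import numpy as np, cv2
from scipy.spatial.transform import Rotation as R
from station import telemetry, eyes, ctrl
def pose(p,o=None):
    if 'pose' in p: return np.array(p['pose'])
    T=np.eye(4);T[:3,:3]=R.from_rotvec(o['tool_rot']).as_matrix();T[:3,3]=o['tool_pos'];return T@np.array(p['hand_eye'])
def cloud(p,T):
    z=p['range_z'];v,u=np.mgrid[:420,:560];K=p['K']
    P=np.stack([(u-K[0][2])/K[0][0]*z,(v-K[1][2])/K[1][1]*z,z],-1)
    return P@T[:3,:3].T+T[:3,3]
E
python3 - <<'E'
from h import *
o=telemetry.get_obs();print(o['t'],o['tool_pos'],o['tool_rot'],ctrl.pinch_z)
for n in ['side','top']:
    p=eyes.get_image(n);T=pose(p);C=cloud(p,T);cv2.imwrite(f'pics/{n}0.png',p['img'])
    print(n,T[:3,3],T[:3,2],p['K'][0][0])
    for th in ['orange_collar_mid','orange_pointer_tip','grey_collar_mid']:
        for d in eyes.tip_of(th,p)[:3]:
            c,r=np.round(d['point']).astype(int);print(th,d['confidence'],d['point'],C[r,c].round(4) if 0<=r<420 and 0<=c<560 else '')
    for d in eyes.outline_of('orange_collar_mid',p)[:2]:
        m=d['region']&(p['range_z']>0);Q=C[m];print('out',d['confidence'],d['box'],Q.min(0).round(4),Q.max(0).round(4),np.median(Q,0).round(4))
E
```

```text
0.0 [ 0.22989433 -0.58090283  0.40345905] [-3.08399389e+00 -5.87955052e-01  2.10880693e-04] 0.1547
side [0.59038965 0.91866368 0.73730788] [-0.06289458 -0.84181256 -0.53609317] 468.27118911207486
orange_collar_mid 0.51 [285.3, 274.4] [0.5159 0.1845 0.0917]
orange_pointer_tip 0.46 [281.6, 297.2] [0.5216 0.184  0.0269]
grey_collar_mid 0.43 [282.6, 187.1] [ 0.4876 -0.1784  0.0853]
out 0.6 [276.8, 268.1, 299.0, 286.7] [ 0.4783  0.0652 -0.003 ] [0.5326 0.2028 0.0968] [0.5139 0.1907 0.0895]
top [ 0.47955809 -0.04315549  1.19944202] [ 0.04256778  0.01762424 -0.99893812] 453.4120353812328
orange_collar_mid 0.71 [198.3, 212.2] [0.5191 0.177  0.1137]
orange_pointer_tip 0.63 [167.1, 205.5] [0.5372 0.2778 0.0196]
grey_collar_mid 0.75 [351.1, 227.5] [ 0.4855 -0.1934  0.0895]
out 0.46 [189.6, 207.6, 206.2, 223.7] [0.4905 0.1587 0.0114] [0.5386 0.2182 0.1225] [0.5126 0.1774 0.0904]
```

Run:
```python
import cv2,numpy as np
a=cv2.imread('pics/side0.png');b=cv2.imread('pics/top0.png')
A=cv2.resize(a[210:340,220:350],(500,500),interpolation=cv2.INTER_CUBIC);
B=cv2.resize(b[150:280,130:390],(800-500+0,150))
cv2.imwrite('pics/v1.png',np.hstack([A,np.vstack([B,cv2.resize(b[160:260,140:240],(300,350))])]))
```

```text
(no output)
```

View pics/v1.png

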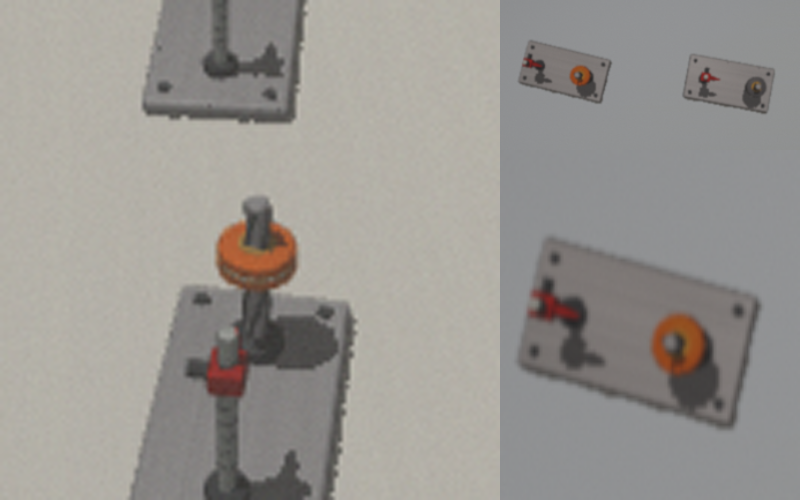

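View pics/side0.png

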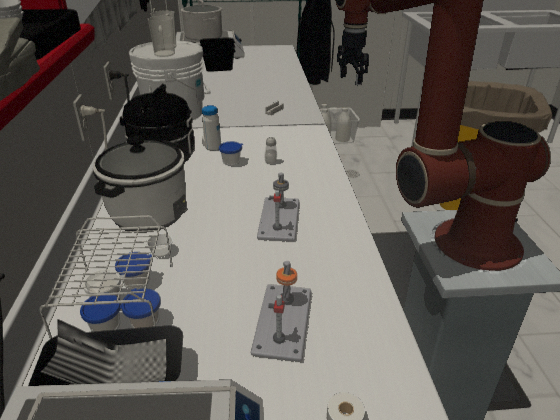

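The side view shows the orange collar at about (287,273), its pointer and post at (279,307) on the +y side, and the grey stand behind at (280,185). I'll move above the orange rod.

apply_moves(plan=[[0.085,0.54,-0.6,0,0],[0.085,0.54,-0.6,0,0],[0.085,0.54,-0.6,0,0],[0.085,0.54,-0.6,0,0],[0.085,0.54,-0.6,0,0],[0.085,0.54,-0.6,0,0],[0.085,0.54,-0.6,0,0],[0.085,0.54,-0.6,0,0],[0.085,0.54,-0.6,0,0],[0.085,0.54,-0.6,0,0],[0.085,0.54,-0.6,0,0],[0.085,0.54,-0.6,0,0]], newtons=40)

```text
t: 1.5
tool_pos: [0.4042, -0.1105, 0.4052]
tool_rot: [3.085, 0.588, 0.002]
contact_force: [0.3, -0.6, 0.0]
opening: 0.0855
grip_force: 0.0
```

apply_moves(plan=[[0.085,0.2,-0.23,0,0],[0.085,0.2,-0.23,0,0],[0.085,0.2,-0.23,0,0],[0.085,0.2,-0.23,0,0],[0.085,0.2,-0.23,0,0],[0.085,0.2,-0.23,0,0],[0.085,0.2,-0.23,0,0],[0.085,0.2,-0.23,0,0],[0.085,0.2,-0.23,0,0],[0.085,0.2,-0.23,0,0]])

```text
t: 2.33
tool_pos: [0.5055, 0.1753, 0.4045]
tool_rot: [3.085, 0.591, -0.001]
contact_force: [0.3, 0.3, 0.4]
opening: 0.085
grip_force: 0.0
```

```bash
cat > look.py <<'E'
from h import *
import sys
o=telemetry.get_obs();p=eyes.get_image('wrist');T=pose(p,o);C=cloud(p,T)
cv2.imwrite(f'pics/{sys.argv[1]}.png',p['img']);np.savez(f'{sys.argv[1]}.npz',C=C,T=T,K=p['K'],img=p['img'],z=p['range_z'])
print(o['t'],o['tool_pos'],o['q'],'cam',T[:3,3],T[:3,2])
for th in ['orange_collar_mid','orange_pointer_tip']:
    for d in eyes.tip_of(th,p)[:2]:
        c,r=np.round(d['point']).astype(int);print(th,d['confidence'],d['point'],C[min(r,419),min(c,559)].round(4))
hsv=cv2.cvtColor(p['img'],cv2.COLOR_BGR2HSV);H,S,V=cv2.split(hsv)
ok=(p['range_z']>0)&(S>130)&(V>60)&(C[...,2]>.02)&(np.hypot(C[...,0]-.51,C[...,1]-.2)<.18)
for n,m in [('orange',ok&(H>7)&(H<25)),('red',ok&((H<6)|(H>174)))]:
    Q=C[m]
    if len(Q): print(n,len(Q),np.percentile(Q,[1,50,99],axis=0).round(4).tolist())
Q=C[(p['range_z']>0)&(C[...,2]>.112)&(C[...,2]<.14)&(np.hypot(C[...,0]-.51,C[...,1]-.2)<.18)]
n,l,s,c=cv2.connectedComponentsWithStats(((C[...,2]>.112)&(C[...,2]<.14)&(p['range_z']>0)&(np.hypot(C[...,0]-.51,C[...,1]-.2)<.18)).astype('uint8'))
for i in range(1,n):
    if s[i,4]>15: print('top',s[i,4],c[i].round(1),np.median(C[l==i],0).round(4))
E
python3 look.py w1
```

```text
2.3333 [0.50553634 0.17525724 0.40452818] [ 1.94713456e-01 -1.63387422e-01  1.82078431e+00 -6.47830127e-04
  1.48499912e+00  1.38729433e+00] cam [0.57398538 0.20151857 0.37274854] [-0.2661781 -0.1060612 -0.9580711]
orange_collar_mid 0.59 [277.7, 188.5] [0.5192 0.1798 0.108 ]
orange_pointer_tip 0.9 [202.2, 144.4] [0.5306 0.2586 0.1027]
orange 1126 [[0.4933, 0.1598, 0.0829], [0.5168, 0.1816, 0.0888], [0.5336, 0.1992, 0.0928]]
red 440 [[0.5288, 0.2594, 0.101], [0.5368, 0.2781, 0.1067], [0.547, 0.2937, 0.1098]]
top 183 [167.8 124.7] [0.5387 0.2844 0.1262]
top 178 [276.2 195.9] [0.5138 0.1795 0.1174]
```

View pics/w1.png

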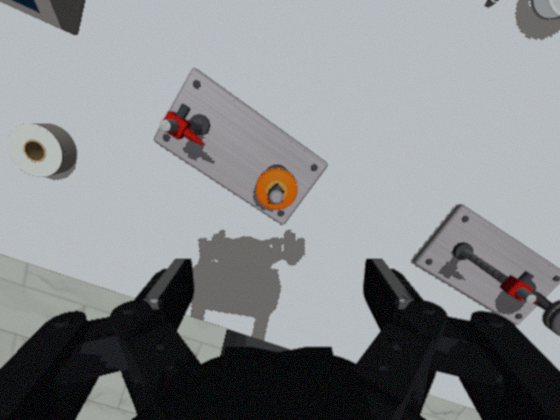

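The wrist view shows the collar at (277,188) and the pointer tip at (203,144). The rod-to-tip distance comes out at 80.6 mm, as it should. The rod axis is about (0.5135, 0.180), with the collar mid near 0.080 and the tip near 0.103. Next I'll descend.

apply_moves(plan=[[0.085,0.009,-0.001,0.0,0],[0.085,0.009,-0.001,0.04,0],[0.085,0.009,-0.001,0.08,0],[0.085,0.009,-0.001,0.11,0],[0.085,0.009,-0.001,0.13,0],[0.085,0.009,-0.001,0.15,0],[0.085,0.009,-0.001,0.165,0],[0.085,0.009,-0.001,0.173,0],[0.085,0.009,-0.001,0.173,0]])

```text
t: 3.23
tool_pos: [0.513, 0.1784, 0.2296]
tool_rot: [3.086, 0.586, -0.006]
contact_force: [-0.6, 0.4, 0.4]
opening: 0.0851
grip_force: 0.0
```

```bash
python3 look.py w2
```

```text
3.2333 [0.51302858 0.17836454 0.22961724] [ 1.97564021e-01  3.67927953e-02  1.93924224e+00 -3.07438689e-05
  1.16933622e+00  1.39286763e+00] cam [0.58145762 0.20443936 0.19763308] [-0.26937627 -0.10530566 -0.95726023]
orange_collar_mid 0.81 [273.6, 286.7] [0.5198 0.1821 0.092 ]
orange_pointer_tip 0.94 [83.4, 205.8] [0.5308 0.2567 0.1016]
orange 5496 [[0.4957, 0.1603, 0.0744], [0.5207, 0.1842, 0.0887], [0.534, 0.2, 0.0906]]
red 2618 [[0.5292, 0.2583, 0.0968], [0.5367, 0.2752, 0.1043], [0.5456, 0.2813, 0.1085]]
top 11373 [ 94.8 354.1] [0.5    0.2329 0.1266]
top 11427 [462.4 354.2] [0.541  0.1246 0.1267]
top 5004 [277.6 358. ] [0.5221 0.1813 0.1342]
```

View pics/w2.png

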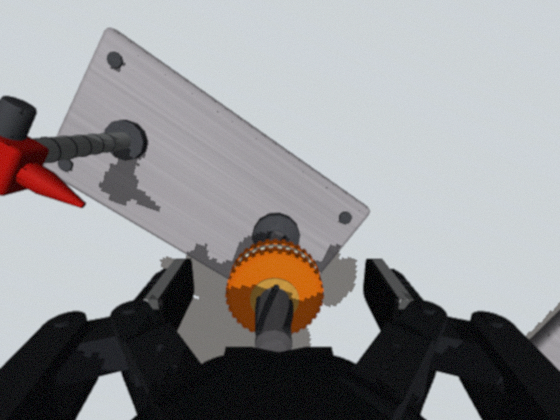

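The collar sits centred between the open fingers at (275,285), and the pointer tip is at (84,206), clear of the left finger. I'll refine the two heights from this shot.

Run:
```python
from h import *
d=np.load('w2.npz');C,T,K,img,z=[d[k] for k in ['C','T','K','img','z']]
H,S,V=cv2.split(cv2.cvtColor(img,cv2.COLOR_BGR2HSV))
print('base z',np.median(C[100:180,180:230,2]),'table',np.median(C[20:100,350:500,2]))
ax=np.array([.5135,.1798])
m=(S>130)&(H>7)&(H<25)&(z>0)&(C[...,2]>.085)&(C[...,2]<.094);Q=C[m];r=np.hypot(*(Q[:,:2]-ax).T)
t=Q[(r<19)&(r>.012)]
print('top face',np.percentile(t[:,2],[5,25,50,75,95]).round(4))
w=(S<70)&(V>140)&(z>0)&(C[...,2]>.07)&(C[...,2]<.09)&(np.hypot(C[...,0]-ax[0],C[...,1]-ax[1])<.026)
print('white',w.sum(),C[w][:,2].mean() if w.sum() else 0, C[w].mean(0) if w.sum() else 0)
red=(S>130)&((H<6)|(H>174))&(z>0);v,u=np.nonzero(red)
i=np.argsort(-u)[:40];print('tip px',u[i][:6],v[i][:6],C[v[i],u[i]][:6].round(4).tolist())
# cone: bins along pointer direction
pd=np.array([.0173,.0780]);pd/=np.linalg.norm(pd)
P=C[red];s=(P[:,:2]-ax)@pd
for a in np.arange(.074,.106,.003):
    k=(s>a)&(s<a+.003)
    if k.sum()>5: print(round(a,3),k.sum(),np.percentile(P[k,2],[5,50,95]).round(4))
for px in [(84,206),(85,207)]:
    r=T[:3,:3]@np.linalg.inv(K)@[px[0],px[1],1]
    for h in (.099,.101,.103):
        X=T[:3,3]+r*(h-T[2,3])/r[2];print(px,h,np.linalg.norm(X[:2]-ax).round(4))
```

```text
base z 0.013011845477177639 table -0.0009636447309206014
top face [0.0863 0.0879 0.0887 0.0892 0.0898]
white 67 0.08242489384845769 [0.52571509 0.17790351 0.08242489]
tip px [534 532 531 530 529 525] [413 398 401 407 396 402] [[0.5429, 0.1256, 0.1467], [0.5458, 0.1272, 0.1457], [0.5449, 0.1269, 0.1457], [0.5435, 0.1264, 0.146], [0.5459, 0.1279, 0.1455], [0.544, 0.1277, 0.1455]]
0.077 20 [0.1011 0.1016 0.1027]
0.08 88 [0.1007 0.1019 0.1031]
0.083 145 [0.1008 0.1024 0.104 ]
0.086 193 [0.101  0.103  0.1043]
0.089 261 [0.1007 0.1036 0.1053]
0.092 266 [0.1011 0.104  0.1057]
0.095 274 [0.1008 0.1041 0.1056]
0.098 1123 [0.0971 0.105  0.1079]
0.101 481 [0.0976 0.1068 0.1082]
0.104 160 [0.0969 0.1053 0.1077]
(84, 206) 0.099 0.0796
(84, 206) 0.101 0.0788
(84, 206) 0.103 0.078
(85, 207) 0.099 0.0792
(85, 207) 0.101 0.0784
(85, 207) 0.103 0.0776
```

The tip should be at about 0.1022 and the collar mid at about 0.081. That means a lift of about 21.5 mm, or 0.86 rad. Now I'll grip.

apply_moves(plan=[[0.035,0,0,0,0],[0.035,0,0,0,0],[0.035,0,0,0,0],[0.035,0,0,0,0],[0.035,0,0,0,0],[0.035,0,0,0,0],[0.035,0,0,0,0],[0.035,0,0,0,0]], newtons=40)

```text
t: 4.05
tool_pos: [0.5137, 0.1801, 0.2327]
tool_rot: [-3.083, -0.587, -0.002]
contact_force: [-2.1, 5.2, 4.1]
opening: 0.041
grip_force: 40.0
```

apply_moves(plan=[[0.035,0,0,-0.002,-0.08],[0.035,0,0,-0.004,-0.16],[0.035,0,0,-0.006,-0.24],[0.035,0,0,-0.008,-0.32],[0.035,0,0,-0.01,-0.4],[0.035,0,0,-0.012,-0.48],[0.035,0,0,-0.014,-0.56],[0.035,0,0,-0.016,-0.64],[0.035,0,0,-0.018,-0.72],[0.035,0,0,-0.02,-0.8],[0.035,0,0,-0.0215,-0.86],[0.035,0,0,-0.0215,-0.86]])

```text
t: 5.05
tool_pos: [0.5129, 0.1809, 0.2543]
tool_rot: [-2.553, -1.82, -0.002]
contact_force: [-6.5, 8.6, 6.5]
opening: 0.0408
grip_force: 40.3
```

```bash
python3 look.py w3; python3 -c "
import cv2;from h import *
p=eyes.get_image('side');i=p['img'];cv2.imwrite('pics/s3.png',cv2.resize(i[240:330,240:330],(600,600),interpolation=2))"
```

```text
5.05 [0.51287734 0.18094281 0.25434073] [0.20116895 0.00350517 1.92643705 0.00617153 1.21312407 0.53123542] cam [0.53742102 0.24926578 0.22293524] [-0.0958486  -0.26479158 -0.95953034]
orange_collar_mid 0.79 [278.8, 286.0] [0.5156 0.1864 0.1131]
orange_pointer_tip 0.72 [258.2, 111.1] [0.5262 0.2618 0.0136]
orange 5741 [[0.4937, 0.1617, 0.0962], [0.5152, 0.1858, 0.1101], [0.5332, 0.2007, 0.1117]]
red 2559 [[0.5282, 0.2589, 0.1009], [0.5346, 0.2783, 0.1066], [0.546, 0.2923, 0.1092]]
top 832 [241.8  12.4] [0.5371 0.2828 0.1248]
top 4529 [176.7 316. ] [0.4783 0.1994 0.1354]
top 4648 [381.2 316.5] [0.5507 0.1756 0.1352]
top 840 [277.9 302.5] [0.5134 0.1815 0.1171]
```

View pics/w3.png

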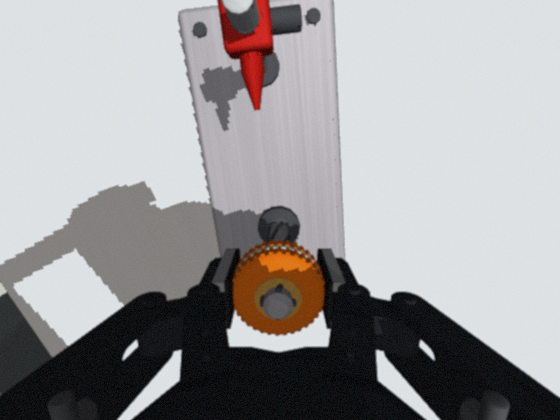

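The collar has risen in the grip, now at (279,288), and the tip at (257,108) is in clear view. I'll compare their heights in this shot.

```bash
cat > cmp.py <<'E'
from h import *
import sys
d=np.load(sys.argv[1]+'.npz');C,T,K,img,z=[d[k] for k in ['C','T','K','img','z']]
H,S,V=cv2.split(cv2.cvtColor(img,cv2.COLOR_BGR2HSV));ax=np.array([.5135,.1803])
rr=np.hypot(C[...,0]-ax[0],C[...,1]-ax[1])
b=(np.abs(C[...,2]-.013)<.006)&(S<40)&(rr<.1)&(rr>.03);print('base z',np.median(C[b][:,2]))
m=(S>130)&(H>7)&(H<25)&(z>0)&(C[...,2]>.09)&(C[...,2]<.13)&(rr<.018)&(rr>.012);t=C[m][:,2]
print('top face',np.percentile(t,[5,25,50,75,95]).round(4))
red=(S>130)&((H<6)|(H>174))&(z>0)&(rr<.12)&(rr>.06)&(C[...,2]>.09)
pd=np.array([.0173,.0780]);pd/=np.linalg.norm(pd);P=C[red];s=(P[:,:2]-ax)@pd
for a in np.arange(.074,.1,.003):
    k=(s>a)&(s<a+.003)
    if k.sum()>5: print(round(a,3),k.sum(),np.percentile(P[k,2],[5,50,95]).round(4))
E
python3 cmp.py w3
```

```text
base z 0.012991173355131405
top face [0.1093 0.1099 0.1103 0.1107 0.1112]
0.077 15 [0.1007 0.1018 0.103 ]
0.08 64 [0.1009 0.102  0.1032]
0.083 93 [0.1013 0.1028 0.104 ]
0.086 144 [0.1016 0.1032 0.1046]
0.089 174 [0.1019 0.1038 0.1055]
0.092 200 [0.1019 0.1043 0.1056]
0.095 203 [0.102  0.1044 0.1056]
0.098 550 [0.0999 0.1063 0.1084]
```

View pics/s3.png

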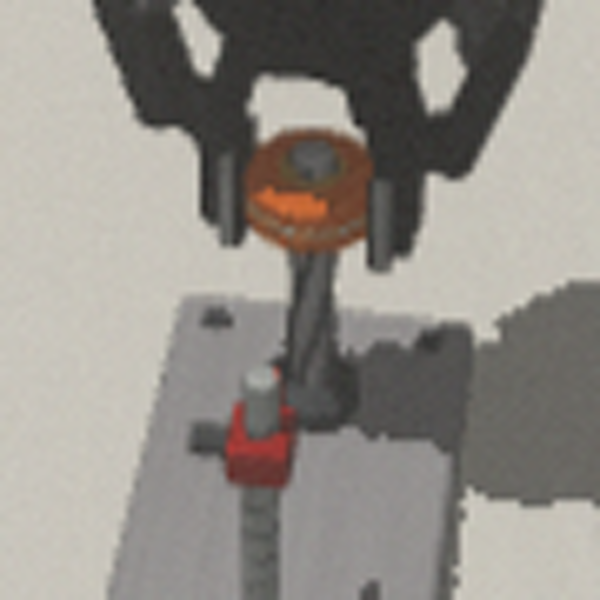

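Collar mid and tip are level within a millimetre or so. I'll fit the pointer cone's axis to tighten that.

```bash
cat >> cmp.py <<'E'
from scipy.optimize import least_squares
k=(s>.076)&(s<.097);n=np.array([-pd[1],pd[0]]);l=(P[k,:2]-ax)@n;ss=s[k];zz=P[k,2]
f=lambda x:np.hypot(l-x[0]-x[1]*(ss-.08),zz-x[2])-(x[3]+x[4]*(ss-.08))
for fix in (None,):
    q=least_squares(f,[0,0,.101,.001,.2],loss='soft_l1',f_scale=.001);print('l0,slope,z_axis,r_tip,taper',q.x.round(4),'rms',np.sqrt((q.fun**2).mean()))
print('collar mid - tip (mm)',((np.median(t)-.009-q.x[2])*1e3).round(2))
E
python3 cmp.py w3|tail -2; sed -i 's/>.09)&(C\[...,2\]<.13)&(rr<.018)/>.08)\&(C[...,2]<.13)\&(rr<.018)/' cmp.py; python3 cmp.py w2|tail -2
```

```text
l0,slope,z_axis,r_tip,taper [-0.0002 -0.0102  0.1013  0.0012  0.183 ] rms 0.000581961871058139
collar mid - tip (mm) -0.02
l0,slope,z_axis,r_tip,taper [-0.0008  0.0091  0.1014  0.0011  0.188 ] rms 0.0006261797451978135
collar mid - tip (mm) -21.44
```

Two independent fits agree that the collar is level with the tip. I'll release and back off.

apply_moves(plan=[[0.085,0,0,0,0],[0.085,0,0,0,0],[0.085,0,0,0,0],[0.085,0,0,0,0],[0.085,0,0,0,0],[0.085,0,0,0,0],[0.085,0,0,0,0],[0.085,0,0,-0.015,0],[0.085,0,0,-0.03,0],[0.085,0,0,-0.05,0],[0.085,0,0,-0.06,0],[0.085,0,0,-0.06,0]])

```text
t: 6.25
tool_pos: [0.5146, 0.1793, 0.3164]
tool_rot: [2.558, 1.82, 0.008]
contact_force: [0.8, 0.1, -0.4]
opening: 0.0854
grip_force: 0.0
```

```bash
python3 look.py w4; python3 cmp.py w4
```

```text
6.25 [0.51459348 0.17934325 0.31641656] [ 1.98767113e-01 -6.84561109e-02  1.88444463e+00  4.22466891e-07
  1.31981832e+00  5.32857185e-01] cam [0.53951829 0.24749246 0.28491702] [-0.08842855 -0.26867762 -0.95916251]
orange_collar_mid 0.69 [272.8, 236.1] [0.5153 0.185  0.1169]
orange_pointer_tip 0.7 [257.7, 111.0] [0.5313 0.2577 0.1018]
orange 2781 [[0.4934, 0.1613, 0.0976], [0.5143, 0.1843, 0.1101], [0.5328, 0.2005, 0.1121]]
red 1103 [[0.5283, 0.2594, 0.1013], [0.5351, 0.279, 0.1068], [0.5465, 0.2957, 0.1095]]
top 452 [247.7  48.5] [0.5377 0.2851 0.1265]
top 389 [272.1 243. ] [0.5133 0.1808 0.1172]
base z 0.012950780508939969
top face [0.1093 0.1098 0.1102 0.1106 0.1112]
0.08 26 [0.101  0.1021 0.1029]
0.083 37 [0.1016 0.1027 0.1038]
0.086 53 [0.1017 0.1033 0.1046]
0.089 73 [0.1017 0.1038 0.1051]
0.092 84 [0.1022 0.1043 0.106 ]
0.095 87 [0.1016 0.1044 0.1057]
0.098 193 [0.1009 0.1066 0.1082]
l0,slope,z_axis,r_tip,taper [-0.0002 -0.0163  0.1015  0.001   0.1953] rms 0.0006118808071897457
collar mid - tip (mm) -0.27
```

View pics/w4.png

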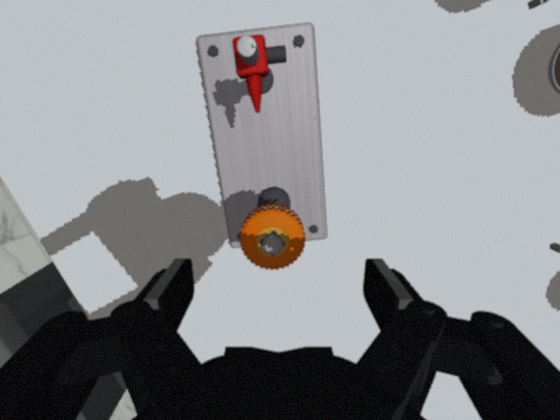

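The collar at (273,237) is free of the hand and level with the tip at (258,111), within about 0.3 mm. The hand is clear of everything, so I'm handing in.

```bash
python3 -c "
from station import ctrl;print(ctrl.finish_job())"
```

```text
the job is handed in; nothing more can be done
None
```

I spun the orange collar up until its white line was level with the red pointer's tip (within about 0.3 mm, measured after release), let go, and handed the job in at about 6.3 s with the arm clear; I never went near the grey collar and kept clear of the pointer.

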